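# Set a bench slide to its dial mark with the backlash taken up

### The arm

A 6-joint arm with a two-finger parallel gripper is mounted at the origin on the work surface. World frame = base frame: x ahead of the robot, y to its left, z up, the work surface at z = 0. Lengths are in m, angles in degrees, forces in N, time in s.
With the tool pointing down it reaches from about 0.375 to 0.75 m from the base axis. Payload 9 kg.
Tool frame: the origin (TCP) lies where the fingers leave the gripper's body, on its centre line; the fingertips stand 73 mm ahead of it and the grasp point (between the pads) lies 54 mm ahead of it (robot.tip_reach is the distance from the TCP to the fingertips, in m); z points along the fingers, y is the direction in which the jaws open and shut (so a half turn about z gives the same grasp; the last joint's range is limited). The gripper opens to 85 mm and grips with 20 to 120 N. Pads are 22 mm wide; open, the fingers measure 114 mm over their backs; the gripper's body (76 mm by 85 mm) begins 54 mm behind the grasp point. The pads swing forward as they close: fully open they stand 13 mm farther back than shut.
Start: joints at [59.891, 5.964, 5.575, 89.605, 0, 77.527], TCP at [0.182, 0.572, 0.304] pointing down, gripper open.
Joint ranges: [-171.21, 171.21], [-48.23, 106.86], [-62.78, 66.21], [-105.2, 120.99], [-86.42, 89.51], [-180, 180]. Speed limits (degrees/s): [127.2, 127.2, 147.25, 180, 180, 180].

### API

Orientations are given as [roll, pitch, yaw] about the fixed x, y, z axes, in that order (R = Rz(yaw) Ry(pitch) Rx(roll)).
In Python, from plant import robot gives the robot as it stands. Calls block until the motion is done:
- robot.move_pose(position, orientation): joint-space move of the TCP to a pose.
- robot.line_to(position, vel=0.15, rotation=None, guard=None): straight line of the TCP; rotation=None keeps the orientation; vel is the mean speed in m/s. With guard (N) it stops when the force on the tool has changed by that much, and returns True; else False.
- robot.goto_joints(angles): joint-space move.
- robot.set_gripper(opening): finger opening in m; the grip force is fixed at half the most; returns when the fingers have stopped.
- robot.pause(seconds).
- robot.ik(position, orientation): joint angles nearest the present ones, or None.
- robot.observe(): the state.
- robot.grab_frame(name): name is "scene" or "top" or "wrist"; returns the picture (420x560x3 uint8, blue, green, red); there is no depth.
- robot.get_calibration(name): a dict with "vertical_fov" (degrees; the focal length in pixels is half the picture's height over the tangent of half this angle, whatever the lens; pixels are square), "cx", "cy" (the principal point, pixels), "rvec" (rotation vector, rad) and "tvec" (3), from world to camera coordinates, as OpenCV has them. Camera axes: x right, y down, z forward; pixel columns grow to the right and rows downward; lengths in m; the calibration is good to about 2 mm. A picture is of the moment at which its call begins: read the wrist's pose just before it. get_calibration takes no time and is no camera call; for the wrist camera it gives the pose at the moment of the call.
A pose or a line that the arm cannot do raises robot.IKError and nothing moves.
- robot.job_done(): hands the job in, once; it reports no verdict.
The state is a dict: "time": time; "q": joint angles; "qvel": joint speeds; "joint_torque": joint torques, N m; "tool_pos": TCP position; "tcp_rot": TCP orientation; "ft_force": force on the tool from outside, world axes, zero at the start; "torque": the same for the moment, N m; "gripper_width": finger opening in m.
Only numpy, scipy, OpenCV 4.12 (cv2) and the standard library are available. Lean on these libraries where they do the work, as an engineer would, in place of code of your own. Each camera call takes 0.05 s, during which the arm holds its last target.

### The job

Using only the handwheel, wind the slide back (anticlockwise) past the dial mark until it just nips the loose brass block against the end stop: a light squeeze you can feel, never a hard one. Then wind clockwise, up to the mark, so that the dial line stands at the index pointer with the last movement clockwise and the backlash taken up, and let go without knocking the wheel back. Leave the tools, bottle and can around the slide where they are.

Things in the scene. Friction and masses are not known exactly. Their poses are not given: they have to be found in the camera images.
- bed: the bench slide's fixed bed: steel base plate 290 (own x) by 400 (own y) mm; on its own +x half a straight steel guide 100 mm wide, top 60 mm high, runs along its own y; on the -x half stands a grey gear housing, top 75 mm high, with the handwheel lying flat on it. Origin: middle of the underside, on the table. Fixed to the table, but it stands at a different place and yaw each time.
- wheel_axis (a point): point on the handwheel's upright axis, level with the wheel's flat upper face (100 mm above the table). The wheel is an aluminium disc, 124 mm in diameter, 15 mm thick. Turned clockwise (seen from above) it drives the slide forward (bed's own +y), anticlockwise back (-y), 20 mm of slide per radian once the backlash is taken up; the slide drags steadily, about 7 N at the knob, and stays where it is left.
- knob_mid (a point): the crank knob's grasp point, 25 mm above the wheel's upper face, on the knob's own axis. Upright black knob, 22 mm in diameter, 46 mm tall, 46 mm from the wheel's axis; it spins freely on its pin, so the gripper need not turn while it carries the knob round.
- dial_line (a point): outer end of the one long dark line on the wheel's upper face, at the rim, 62 mm from the axis, straight opposite the knob.
- index_tip (a point): tip of the fixed index pointer, a small upright steel tooth with a dark top just outside the wheel's rim; this point is at the line's radius (62 mm) and height, so it meets dial_line when the wheel is on the mark. The pointer is set at a different angle each time. At the start the dial mark lies 0.1 to 0.9 rad anticlockwise of where the wheel stands.
- handwheel (a joint): lost motion (backlash) between handwheel and gearing, rad: the wheel turns lightly (about 1 N at the knob) between -0.15 (slack taken up anticlockwise, the wheel pulls the slide back) and +0.15 (taken up clockwise, the wheel drives the slide forward). It is not the wheel's angle.
- slide: the steel carriage that rides on the guide, 94 by 90 (along the bed's own y) by 28 mm, with a small aluminium angle bracket clamped on it. Origin: middle of its underside. Its back face is 45 mm towards the bed's -y from the origin.
- block: loose brass block, 40 by 30 (along bed y) by 24 mm, 0.2 to 0.3 kg, on the guide between slide and stop, with gaps at the start. Origin: middle of its underside. Once nipped, each 10 N of squeeze adds about 4 N at the knob; about 1 mm of further slide travel takes the squeeze from none to too hard. 5 to 25 N is a proper nip.
- stop: dark steel end stop, 90 by 22 (along bed y) by 30 mm, clamped on the guide at the bed's -y side, at a different place each time. Origin: middle of its underside; its face is 11 mm from it. From the face stands a stop screw, round flat head 18 mm across, which the block really meets: 2 to 12 mm proud, different each time and not measured, so the nip must be felt.
- oil_bottle: small white plastic bottle with black cap, 44 mm in diameter, 110 mm tall, origin under its middle; bystander
- socket_big: dark steel socket, 32 mm in diameter, 45 mm tall, origin under its middle; bystander
- socket_small: dark steel socket, 24 mm in diameter, 38 mm tall, origin under its middle; bystander
- screwdriver: black-handled screwdriver lying on the table off the bed's -y end; bystander
- wrench: steel wrench lying on the table beyond the bed; bystander
- grease_can: green painted can, 72 mm in diameter, 70 mm tall, origin under its middle; bystander
Things that resemble listed ones, but are neither listed nor needed, are in the scene too. There is more than one size of the block; the job needs the largest.

How it is judged:
By the outcome, as a careful person would: the job done as asked, in the order asked, and still so for the second after the job is handed in, with the robot touching nothing.
It also fails if it takes over 72 s, if anything falls off the work surface, if the arm or the gripper's body presses on something with over 40 N, if the wrist force passes 120 N, or if a joint passes its speed limit or range.

## Working session

There is one attempt and no reset: what is moved stays moved. The work goes in short steps, each a Python script; the robot and the scene stay as the last script left them, time stands still between calls to the robot, and variables do not carry over. Pictures are saved under pics/ and viewed, and the job is handed in when it is done.

```bash
ls; mkdir -p pics
python3 - <<'E'
from plant import robot
import cv2
o=robot.observe();print(o)
for n in("scene","top","wrist"):
    cv2.imwrite(f"pics/a_{n}.png",robot.grab_frame(n));print(n,robot.get_calibration(n))
E
```

```text
pics
{'time': 0.0, 'q': array([5.98920786e+01, 5.99810717e+00, 5.52859292e+00, 8.96061626e+01,
       2.35955987e-04, 7.75269328e+01]), 'qvel': array([ 0.05083198, -0.01857566, -0.05428975,  0.0492928 ,  0.07017646,
       -0.06443488]), 'joint_torque': array([ 1.04453247e-03, -5.56923401e+01,  5.03653336e+01,  1.68017799e-02,
       -2.31248387e-04,  2.41745039e-05]), 'tool_pos': array([0.18163488, 0.57159626, 0.30314223]), 'tcp_rot': array([-1.79926160e+02, -1.65751125e-02,  1.62365135e+02]), 'ft_force': array([-0.51257787, -0.31565524, -0.18073816]), 'torque': array([-0.02545803,  0.0009082 ,  0.02111348]), 'gripper_width': 0.08548879536249582}
scene {'vertical_fov': 46.62388303268894, 'cx': 277.6816181982278, 'cy': 216.38059797952158, 'rvec': array([ 1.92813265,  1.50988985, -0.61379763]), 'tvec': array([-0.19356611, -0.32207741,  1.44394692])}
top {'vertical_fov': 55.713329806277095, 'cx': 282.9063316590387, 'cy': 217.537858494966, 'rvec': array([ 2.18167555, -2.15609678,  0.07079806]), 'tvec': array([0.04489049, 0.60136881, 1.03195903])}
wrist {'vertical_fov': 68.89843874027356, 'cx': 283.88902561654305, 'cy': 210.89068225866825, 'rvec': array([-2.3387947 , -1.7106919 , -0.24908313]), 'tvec': array([-0.59903994, -0.03762901,  0.37814856])}
```

View pics/a_scene.png

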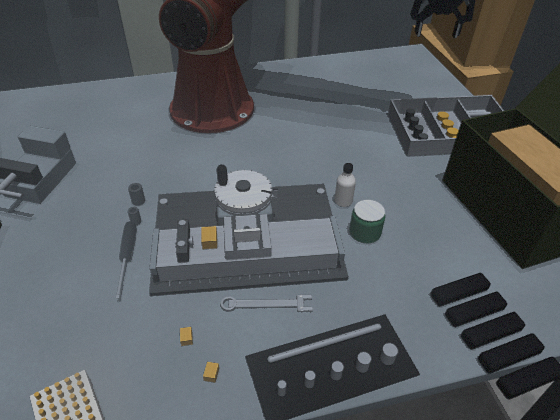

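View pics/a_top.png

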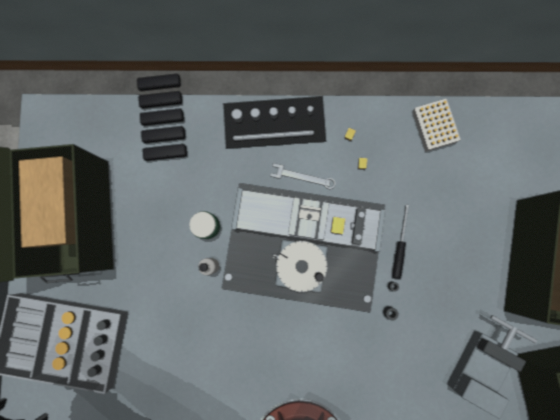

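View pics/a_wrist.png

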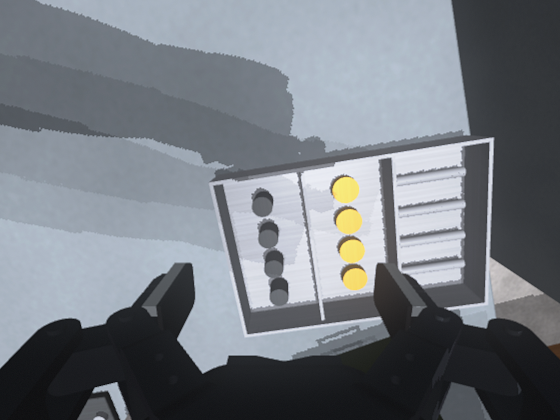

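The bed, with the wheel near (302,267) in the top view, is in front of the robot. The dark knob is near (319,276). I'll zoom in to find the line and pointer.

```bash
cat > h.py <<'E'
import numpy as np,cv2
from plant import robot
def K(c):
    f=210/np.tan(np.radians(c['vertical_fov'])/2)
    return f,c['cx'],c['cy']
def ray(c,u,v):
    f,cx,cy=K(c);R=cv2.Rodrigues(np.array(c['rvec']))[0]
    d=R.T@np.array([(u-cx)/f,(v-cy)/f,1.]);o=-R.T@np.array(c['tvec']);return o,d
def onz(c,u,v,z):
    o,d=ray(c,u,v);return o+d*(z-o[2])/d[2]
def proj(c,p):
    f,cx,cy=K(c);R=cv2.Rodrigues(np.array(c['rvec']))[0];q=R@np.array(p)+np.array(c['tvec'])
    return np.array([cx+f*q[0]/q[2],cy+f*q[1]/q[2]])
E
python3 - <<'E'
from h import *
t=cv2.imread("pics/a_top.png");s=cv2.imread("pics/a_scene.png")
cv2.imwrite("pics/b_top.png",cv2.resize(t[175:320,210:410],None,fx=4,fy=4,interpolation=cv2.INTER_CUBIC))
cv2.imwrite("pics/b_scene.png",cv2.resize(s[150:300,140:360],None,fx=3.6,fy=3.6,interpolation=cv2.INTER_CUBIC))
c=robot.get_calibration("top")
for n,u,v,z in[("wheel",302,267,.1),("knobtop",319,276,.146),("bed c1",239,185,0.01),("c2",384,206,.01),("c3",372,311,.01),("c4",223,289,.01)]:print(n,onz(c,u,v,z))
E
```

```text
wheel [0.47357649 0.00224926 0.1       ]
knobtop [ 0.45509898 -0.03608429  0.146     ]
bed c1 [0.68987373 0.17316817 0.01      ]
c2 [ 0.63635828 -0.21990953  0.01      ]
c3 [ 0.35725039 -0.18593239  0.01      ]
c4 [0.40895983 0.20981259 0.01      ]
```

View pics/b_top.png

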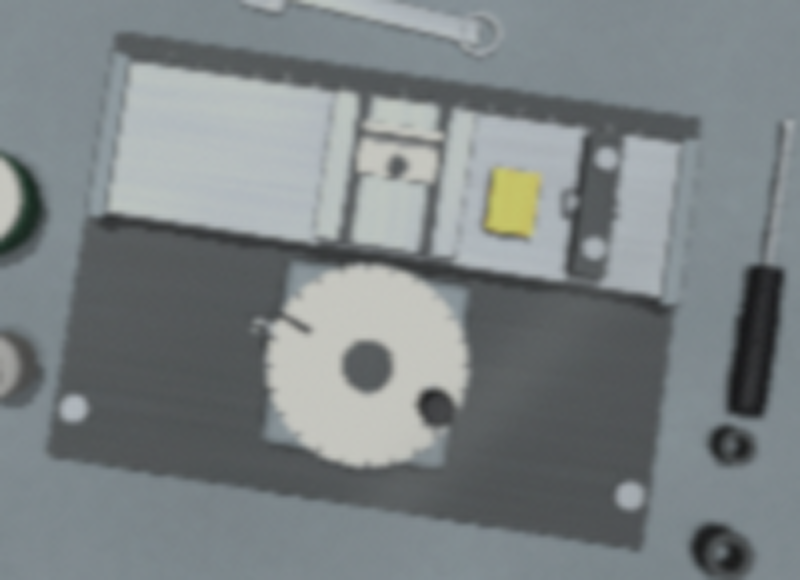

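View pics/b_scene.png

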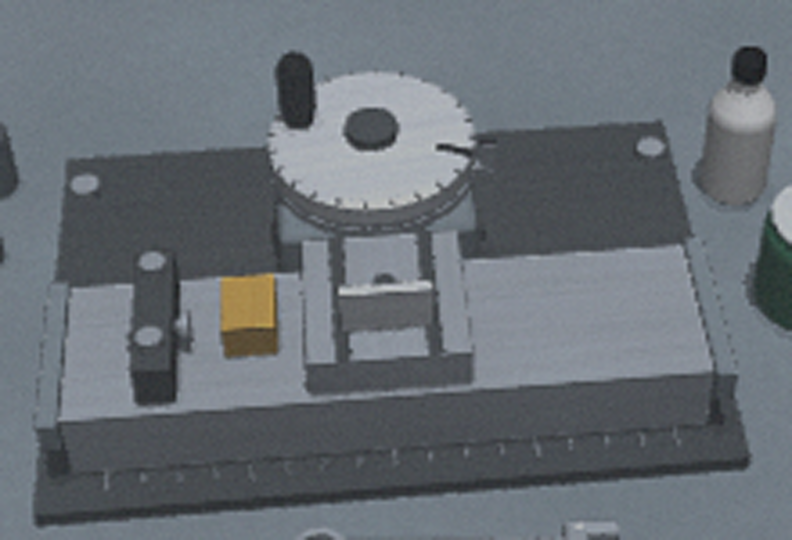

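In the top view the bed has yaw of about -8°. The line is at crop (280,315) and the pointer tooth at crop (262,327), so the mark is about 10° anticlockwise. Next is a closer look with the wrist camera.

Run:
```python
from h import *
o=robot.observe();c=robot.get_calibration("wrist")
R=cv2.Rodrigues(np.array(c['rvec']))[0];cam=-R.T@c['tvec'];fwd=R.T@[0,0,1]
from scipy.spatial.transform import Rotation as Ro
T=Ro.from_euler('xyz',o['tcp_rot'],degrees=True).as_matrix()
print("cam in tool",T.T@(cam-o['tool_pos']),"fwd in tool",T.T@fwd)
# view pose
yaw=160.;T2=Ro.from_euler('xyz',[180,0,yaw],degrees=True).as_matrix()
camT=T.T@(cam-o['tool_pos']);f=T2@(T.T@fwd)
target=np.array([.474,.002,.1]);h=.30
campos=target-f*(h-.1+.0)/abs(f[2])
p=campos-T2@camT;print(p)
robot.move_pose(p,[180,0,yaw]);
robot.pause(.2)
o=robot.observe();print(o['time'],o['tool_pos'],o['tcp_rot'],o['q'])
c=robot.get_calibration("wrist");cv2.imwrite("pics/c_wrist.png",robot.grab_frame("wrist"))
import json;json.dump({k:np.array(v).tolist() for k,v in c.items()},open("c_wrist.json","w"))
```

```text
cam in tool [ 0.07178711 -0.00082166 -0.06982318] fwd in tool [-2.85499236e-01  9.32881876e-04  9.58378483e-01]
[ 0.4856857  -0.00158603  0.23017682]
2.675 [ 0.48575042 -0.00115357  0.23021642] [1.79999933e+02 1.55484766e-03 1.60047269e+02] [-1.56101526e+01 -1.43840961e+01 -2.15178872e+01  8.28646534e+01
 -5.06010743e-05  4.34257845e+00]
```

View pics/c_wrist.png

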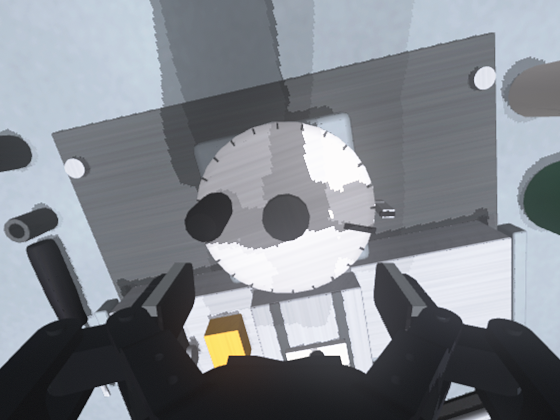

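The wrist picture shows the wheel centred near (287,208), the knob at (208,217), the dial line near (360,228), and the pointer tooth at (385,212). I'll fit these.

Run:
```python
from h import *
import json
c=json.load(open("c_wrist.json"));im=cv2.imread("pics/c_wrist.png")
cv2.imwrite("pics/c_crop.png",cv2.resize(im[110:300,180:400],None,fx=3.6,fy=3.1,interpolation=cv2.INTER_CUBIC))
# project nominal to check
ct=robot.get_calibration("top");cs=robot.get_calibration("scene")
for p in [(.4736,.0022,.1)]:
  for k in(c,ct,cs):print(proj(k,p))
```

```text
[283.29292547 210.3503194 ]
[302.02022764 266.99059655]
[242.72131379 185.33772433]
```

View pics/c_crop.png

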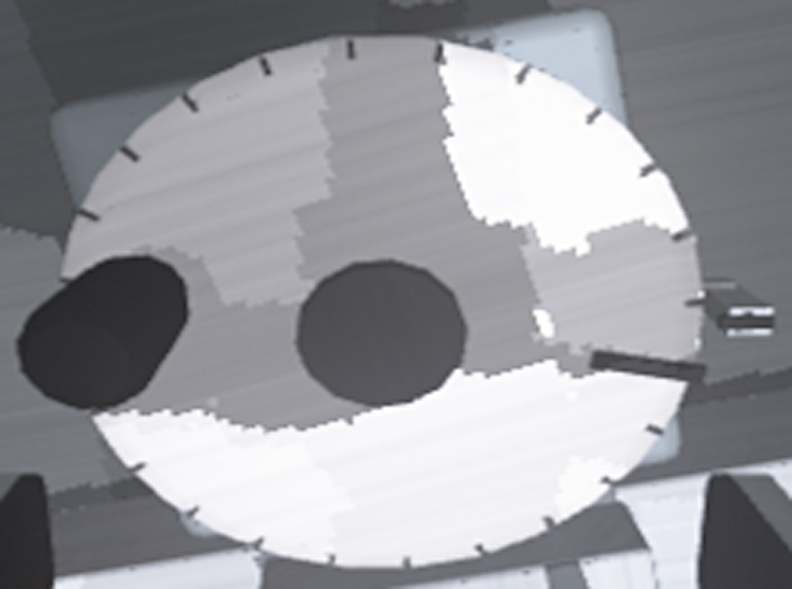

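Run:
```python
from h import *
import json
from scipy.optimize import least_squares
c=json.load(open("c_wrist.json"));im=cv2.imread("pics/c_wrist.png");t=cv2.imread("pics/a_top.png");s=cv2.imread("pics/a_scene.png")
a=cv2.resize(im[185:245,340:410],(700,600),interpolation=cv2.INTER_NEAREST)
cv2.imwrite("pics/c_ptr.png",a)
cv2.imwrite("pics/c_ptr2.png",np.hstack([cv2.resize(t[240:275,260:300],(400,350),interpolation=cv2.INTER_NEAREST),cv2.resize(s[175:210,250:290],(400,350),interpolation=cv2.INTER_NEAREST)]))
P=[(348,40),(262,60),(185,97),(122,148),(78,210),(437,43),(525,65),(600,110),(655,165),(692,233),(662,430),(612,482),(550,524),(482,552),(406,566),(331,562),(256,545),(190,514),(135,466)]
f=lambda x,y:(180+x/3.6-.5*(1-1/3.6),110+y/3.1-.5*(1-1/3.1))
W=np.array([onz(c,*f(*p),.1)[:2] for p in P])
r=least_squares(lambda q:np.hypot(*(W-q[:2]).T)-q[2],[.47,0,.06]);print(r.x,np.std(r.fun)*1e3)
C=r.x[:2]
for n,p,z in[("lo",(705,372),.1),("li",(592,358),.1),("knobtop",(90,340),.146),("hub",(383,333),.1),("hub",(383,333),.105)]:
    w=onz(c,*f(*p),z)[:2]-C;print(n,w+C,np.hypot(*w),np.degrees(np.arctan2(w[1],w[0])))
```

```text
[0.47664873 0.00282246 0.06044735] 0.3246852850598455
lo [0.50861356 0.05760415] 0.06342541904895199 59.73666446519475
li [0.4979813  0.03806369] 0.041194939405391616 58.81222631188928
knobtop [ 0.45126824 -0.03392524] 0.044660528977052534 -124.63162398260994
hub [0.47876504 0.00231791] 0.0021756207212421325 -13.409676160176604
hub [0.47724675 0.0028249 ] 0.0005980299593301891 0.23361773105763892
```

View pics/c_ptr.png

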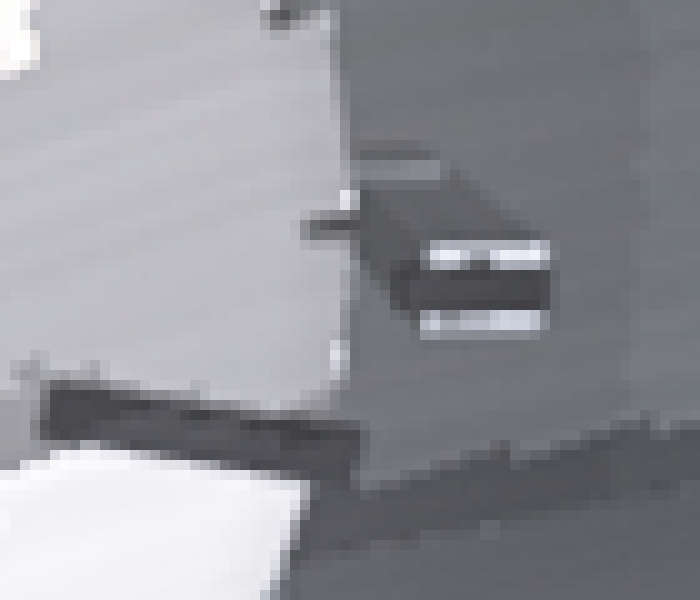

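View pics/c_ptr2.png

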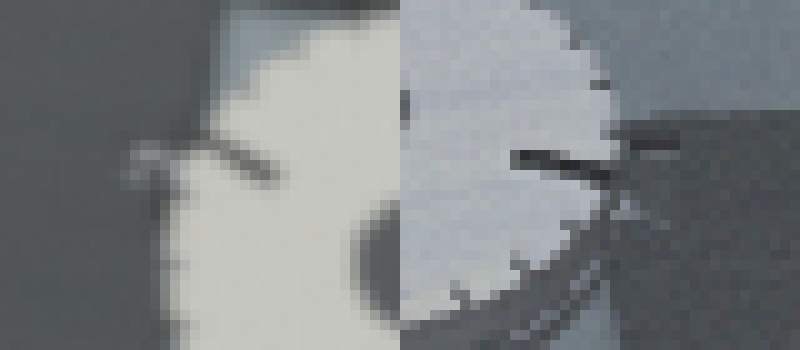

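Run:
```python
from h import *
import json
c=json.load(open("c_wrist.json"));ct=robot.get_calibration("top");cs=robot.get_calibration("scene")
t=cv2.imread("pics/a_top.png");g=cv2.cvtColor(t,cv2.COLOR_BGR2GRAY)
# top wheel
m=(g>150).astype(np.uint8);m[:, :272]=0
n,l,st,ce=cv2.connectedComponentsWithStats(m[235:300,272:332])
i=1+np.argmax(st[1:,4]);cn=max(cv2.findContours((l==i).astype(np.uint8),0,cv2.CHAIN_APPROX_NONE)[0],key=len)
hull=cv2.convexHull(cn);print(st[i],);e=cv2.minEnclosingCircle(hull);print("top wheel",e[0][0]+272,e[0][1]+235,e[1])
C=onz(ct,e[0][0]+272,e[0][1]+235,.1);print(C, e[1]*np.linalg.norm(onz(ct,303,267,.1)-onz(ct,302,267,.1)))
k=(g[266:288,308:332]<90).astype(np.uint8);ys,xs=np.nonzero(k)
print("top knob blob",xs.mean()+308,ys.mean()+266,k.sum(),xs.min()+308,xs.max()+308,ys.min()+266,ys.max()+266)
for z in(.125,.146):print(onz(ct,xs.mean()+308,ys.mean()+266,z))
# scene: knob
gs=cv2.cvtColor(cv2.imread("pics/a_scene.png"),cv2.COLOR_BGR2GRAY)
# hub in scene and top: centroid
for nm,gg,cc,(x0,x1,y0,y1) in(("top",g,ct,(295,309,259,275)),("scene",gs,cs,(233,254,177,194))):
    a=gg[y0:y1,x0:x1]<110;ys,xs=np.nonzero(a);u,v=xs.mean()+x0,ys.mean()+y0;print(nm,"hub",u,v,a.sum(),onz(cc,u,v,.105))
# pointer stripe wrist
Cw=np.array([.4766,.0028])
for u,v in((381.2,213.8),(394.8,214.)):
  for z in(.1,.105,.11):
    w=onz(c,u,v,z)[:2]-Cw;print(u,z,np.hypot(*w),np.degrees(np.arctan2(w[1],w[0])))
# predicted knob top extents
d=np.radians(59.5)
for ang in(59.5,56.5):
  d=np.radians(ang);kc=Cw-.046*np.array([np.cos(d),np.sin(d)])
  pts=np.array([proj(c,(kc[0]+.011*np.cos(a),kc[1]+.011*np.sin(a),.146)) for a in np.linspace(0,6.28,90)])
  print(kc,pts.min(0),pts.max(0))
gw=cv2.cvtColor(cv2.imread("pics/c_wrist.png"),cv2.COLOR_BGR2GRAY);a=gw[160:260,170:240]<50;ys,xs=np.nonzero(a);print(xs.min()+170,xs.max()+170,ys.min()+160,ys.max()+160)
```

```text
[   5    6   50   50 1759]
top wheel 301.0489616394043 265.55934715270996 25.92799949645996
[0.47704763 0.00460529 0.1       ] 0.06339810186275607
top knob blob 319.625 277.296875 64 315 331 273 287
[ 0.45079306 -0.03909236  0.125     ]
[ 0.45212988 -0.03754988  0.146     ]
top hub 301.31 266.05 100 [0.47604536 0.00409464 0.105     ]
scene hub 242.73469387755102 185.54421768707482 147 [0.47986497 0.00120398 0.105     ]
381.2 0.1 0.06537221367533971 70.16855173570184
381.2 0.105 0.06372572708236829 71.55801325536093
381.2 0.11 0.0621186907724183 73.02026449581632
394.8 0.1 0.07469167271055412 70.04177132764963
394.8 0.105 0.07280647225778292 71.25784796987655
394.8 0.11 0.07095580368851771 72.5379622240463
[ 0.45325324 -0.03683494] [180.39357528 204.5127894 ] [221.87430282 243.63814344]
[ 0.4512109  -0.03555875] [180.91524005 200.13984717] [222.56615906 239.59038432]
185 231 193 240
```

Measurements agree across the views. The axis is at about (0.477, 0.003), the rim radius comes out near 62 mm, the line is at about 59°, the pointer at about 71°, and the knob at about (0.453, −0.036). I'll grasp the knob with the jaws nearly radial.

Run:
```python
from h import *
robot.set_gripper(.036)
robot.move_pose([.453,-.0363,.235],[180,0,160])
robot.pause(.2);o=robot.observe();print(o['time'],o['tool_pos'],o['ft_force'],o['gripper_width'])
print(robot.line_to([.453,-.0363,.183],vel=.06,guard=6))
robot.pause(.1);o=robot.observe();print(o['time'],o['tool_pos'],o['ft_force'])
cv2.imwrite("pics/d_wrist.png",robot.grab_frame("wrist"));cv2.imwrite("pics/d_scene.png",cv2.resize(robot.grab_frame("scene")[120:270,160:320],None,fx=3.7,fy=3.7))
```

```text
3.7667 [ 0.45329854 -0.03590177  0.23493113] [ 0.0040595  -0.49878003 -0.4976919 ] 0.03600232659858697
False
4.8833 [ 0.45327162 -0.03641367  0.18350906] [0.90158304 0.40006726 0.55400623]
```

View pics/d_wrist.png

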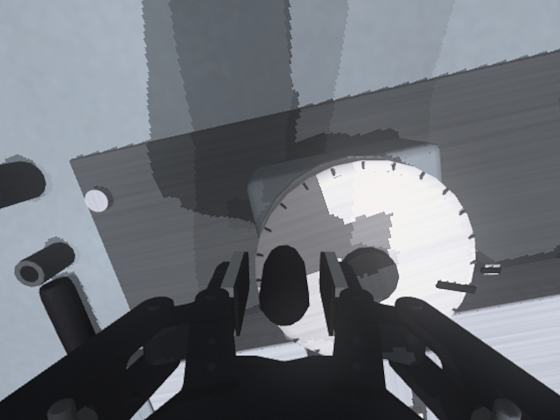

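View pics/d_scene.png

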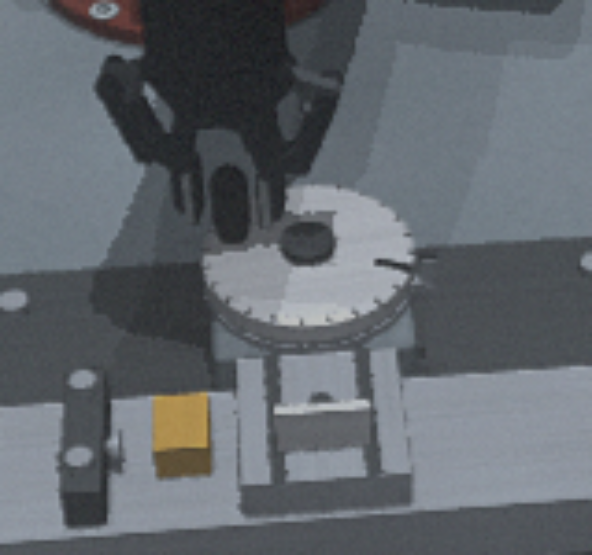

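The knob stands centrally between the pads: knob at x≈285, pads at 242 and 330. I'll close and check the force.

Run:
```python
from h import *
print(robot.set_gripper(.018))
for i in range(4):
    robot.pause(.05);o=robot.observe();print(o['time'],o['tool_pos'],o['ft_force'],o['torque'],o['gripper_width'])
```

```text
False
5.3167 [ 0.45309842 -0.03642085  0.18331326] [-0.25955677 -0.46774579  3.51332498] [-0.12087384  0.15207988 -0.00544084] 0.020056070141911707
5.3667 [ 0.45311023 -0.03641298  0.18329476] [-0.8954043  -1.34070937  3.31440386] [-0.06258741  0.20824848 -0.00812502] 0.01987740935660098
5.4167 [ 0.45310557 -0.03640996  0.18328911] [-0.73507665 -1.14133924  3.17142706] [-0.11928437  0.25258318  0.01963485] 0.0203438193666466
5.4667 [ 0.4530976  -0.03642458  0.18326783] [-0.62657791 -0.24683354  5.29765641] [-0.1852125   0.28941662 -0.00512223] 0.020330309831308624
```

```bash
cat >> h.py <<'E'
Z=.183
def samp(n=4,dt=.02):
    F=[];P=[]
    for i in range(n):
        robot.pause(dt);o=robot.observe();F.append(o['ft_force']);P.append(o['tool_pos'])
    return o['time'],np.mean(P,0),np.mean(F,0)
def rt(C,p,f):
    d=p[:2]-C;th=np.arctan2(d[1],d[0]);e=d/np.hypot(*d);t=np.array([-e[1],e[0]])
    return th%(2*np.pi),np.hypot(*d),f[:2]@e,f[:2]@t
def step(C,r,th,vel=.04):
    robot.line_to([C[0]+r*np.cos(th),C[1]+r*np.sin(th),Z],vel=vel)
E
python3 - <<'E'
from h import *
C=np.array([.477,.003]);r=.0461;th=np.radians(238.8)
for i in range(7):
    th+=.08;step(C,r,th);t,p,f=samp();a,rr,fr,ft=rt(C,p,f)
    print("%.2f cmd %.3f th %.3f r %.2f mm Fr %.2f Ft %.2f Fz %.2f"%(t,th,a,rr*1e3,fr,ft,f[2]))
E
```

```text
5.78 cmd 4.248 th 4.244 r 46.08 mm Fr 1.34 Ft -4.12 Fz 6.75
6.10 cmd 4.328 th 4.320 r 46.04 mm Fr 0.95 Ft -4.44 Fz 6.58
6.42 cmd 4.408 th 4.400 r 45.99 mm Fr 0.38 Ft -4.82 Fz 7.28
6.73 cmd 4.488 th 4.480 r 45.94 mm Fr 0.17 Ft -5.04 Fz 6.88
7.05 cmd 4.568 th 4.560 r 45.89 mm Fr -0.81 Ft -4.71 Fz 7.15
7.37 cmd 4.648 th 4.639 r 45.83 mm Fr -0.85 Ft -4.95 Fz 7.14
7.68 cmd 4.728 th 4.719 r 45.80 mm Fr -1.34 Ft -4.50 Fz 6.88
```

Run:
```python
from h import *
C=np.array([.477,.003]);r=.0461;th=4.728
for i in range(6):
    th+=.12;step(C,r,th);t,p,f=samp();a,rr,fr,ft=rt(C,p,f)
    print("%.2f cmd %.3f th %.3f r %.2f mm Fr %.2f Ft %.2f Fz %.2f"%(t,th,a,rr*1e3,fr,ft,f[2]))
t=robot.grab_frame("top");s=robot.grab_frame("scene")
cv2.imwrite("pics/e_top.png",cv2.resize(t[175:320,210:410],None,fx=4,fy=4,interpolation=cv2.INTER_CUBIC))
cv2.imwrite("pics/e_scene.png",cv2.resize(s[150:300,140:360],None,fx=3.6,fy=3.6,interpolation=cv2.INTER_CUBIC))
```

```text
8.04 cmd 4.848 th 4.841 r 45.72 mm Fr -1.82 Ft -4.58 Fz 6.56
8.40 cmd 4.968 th 4.961 r 45.68 mm Fr -2.17 Ft -4.60 Fz 6.59
8.76 cmd 5.088 th 5.079 r 45.62 mm Fr -2.97 Ft -5.33 Fz 6.61
9.12 cmd 5.208 th 5.198 r 45.59 mm Fr -3.22 Ft -5.44 Fz 7.26
9.47 cmd 5.328 th 5.318 r 45.55 mm Fr -3.76 Ft -4.94 Fz 7.36
9.83 cmd 5.448 th 5.438 r 45.54 mm Fr -3.85 Ft -5.11 Fz 7.13
```

View pics/e_scene.png

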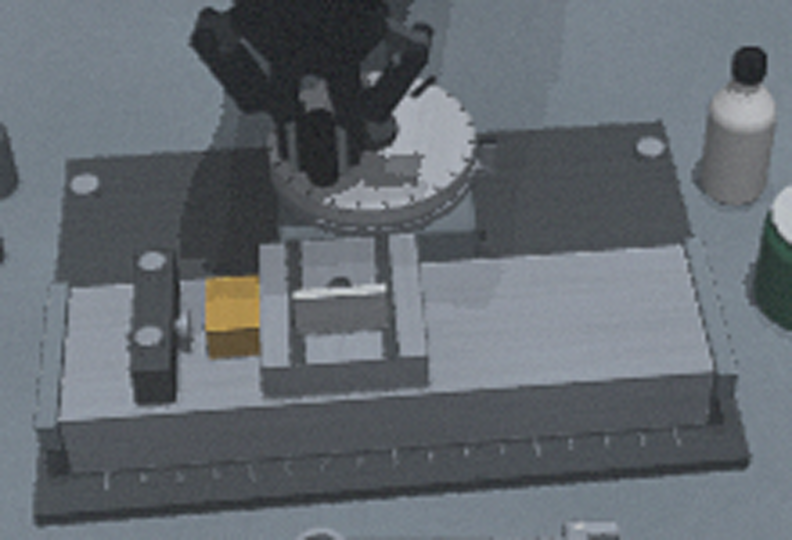

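View pics/e_top.png

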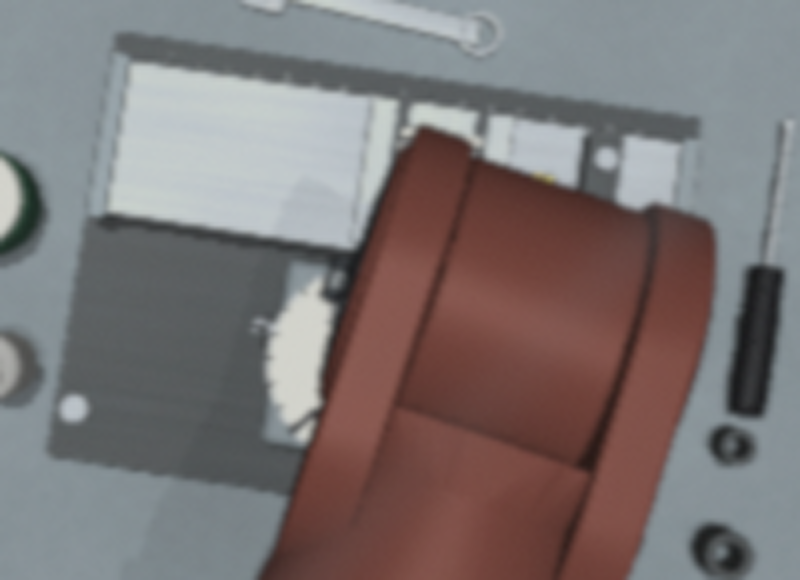

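The slide is now against the block. The block's left edge is at x≈207 and the screw head at x≈188 in the scene crop, which leaves about 10 mm (0.5 rad). I'll use a refined centre and finer steps, watching the tangential force.

Run:
```python
from h import *
C=np.array([.4765,.00317]);r=.046
o=robot.observe();th=rt(C,o['tool_pos'],o['ft_force'])[0]+.006
L=[]
for i in range(60):
    d=.03 if th<5.66 else .014
    th+=d;step(C,r,th,.04 if d>.02 else .012);t,p,f=samp(6,.015);a,rr,fr,ft=rt(C,p,f)
    L.append(ft)
    print("%.2f cmd %.3f th %.3f r %.2f Fr %.2f Ft %.2f"%(t,th,a,rr*1e3,fr,ft))
    if len(L)>5 and ft<np.median(L[:-1])-1.5:break
    if t>26:break
```

```text
10.28 cmd 5.479 th 5.464 r 45.80 Fr -2.58 Ft -6.40
10.63 cmd 5.509 th 5.493 r 45.82 Fr -2.28 Ft -6.21
10.98 cmd 5.539 th 5.522 r 45.82 Fr -2.38 Ft -6.96
11.33 cmd 5.569 th 5.552 r 45.83 Fr -2.08 Ft -6.93
11.68 cmd 5.599 th 5.582 r 45.83 Fr -2.22 Ft -6.59
12.03 cmd 5.629 th 5.612 r 45.82 Fr -2.46 Ft -6.83
12.38 cmd 5.659 th 5.642 r 45.83 Fr -2.62 Ft -6.34
12.73 cmd 5.689 th 5.671 r 45.82 Fr -2.78 Ft -6.66
13.08 cmd 5.703 th 5.684 r 45.84 Fr -3.16 Ft -7.30
13.43 cmd 5.717 th 5.698 r 45.83 Fr -2.59 Ft -6.67
13.78 cmd 5.731 th 5.711 r 45.84 Fr -2.90 Ft -7.54
14.13 cmd 5.745 th 5.726 r 45.82 Fr -2.54 Ft -7.28
14.48 cmd 5.759 th 5.739 r 45.84 Fr -2.41 Ft -7.56
14.83 cmd 5.773 th 5.753 r 45.83 Fr -2.90 Ft -7.26
15.18 cmd 5.787 th 5.767 r 45.84 Fr -3.06 Ft -7.36
15.53 cmd 5.801 th 5.781 r 45.84 Fr -3.20 Ft -7.52
15.88 cmd 5.815 th 5.795 r 45.84 Fr -2.63 Ft -6.85
16.23 cmd 5.829 th 5.809 r 45.84 Fr -3.14 Ft -6.92
16.58 cmd 5.843 th 5.823 r 45.84 Fr -3.35 Ft -7.03
16.93 cmd 5.857 th 5.837 r 45.84 Fr -2.87 Ft -6.95
17.28 cmd 5.871 th 5.850 r 45.84 Fr -2.95 Ft -6.93
17.63 cmd 5.885 th 5.864 r 45.85 Fr -3.21 Ft -7.14
17.98 cmd 5.899 th 5.878 r 45.84 Fr -3.16 Ft -7.02
18.33 cmd 5.913 th 5.892 r 45.85 Fr -3.25 Ft -7.29
18.68 cmd 5.927 th 5.906 r 45.85 Fr -2.76 Ft -7.06
19.03 cmd 5.941 th 5.920 r 45.85 Fr -3.32 Ft -7.22
19.38 cmd 5.955 th 5.930 r 45.86 Fr -3.01 Ft -8.53
```

Ft rose from about −7.1 to −8.5 N and the advance shortened, so the nip is starting. I'll continue in tiny steps to about +4 N.

Run:
```python
from h import *
C=np.array([.4765,.00317]);r=.046;th=5.955
for i in range(14):
    th+=.006;step(C,r,th,.012);t,p,f=samp(8,.015);a,rr,fr,ft=rt(C,p,f)
    print("%.2f cmd %.3f th %.4f r %.2f Fr %.2f Ft %.2f"%(t,th,a,rr*1e3,fr,ft))
    if ft<-11.2:break
cv2.imwrite("pics/f_scene.png",cv2.resize(robot.grab_frame("scene")[150:300,140:360],None,fx=3.6,fy=3.6,interpolation=cv2.INTER_CUBIC))
```

```text
19.77 cmd 5.961 th 5.9319 r 45.86 Fr -3.33 Ft -9.48
20.15 cmd 5.967 th 5.9346 r 45.87 Fr -3.32 Ft -10.36
20.53 cmd 5.973 th 5.9376 r 45.86 Fr -3.14 Ft -11.12
20.92 cmd 5.979 th 5.9403 r 45.87 Fr -3.38 Ft -11.78
```

View pics/f_scene.png

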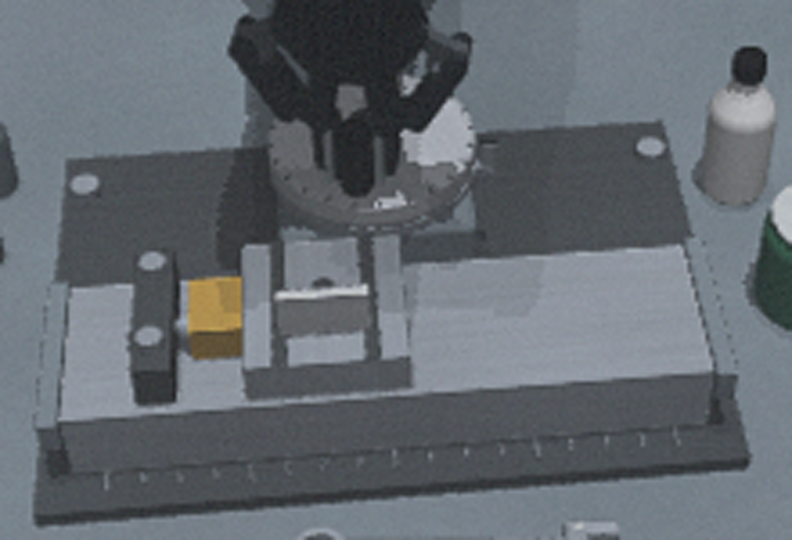

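The squeeze rise is about 4.6 N at the knob, or roughly 11 N of nip, and the scene picture shows slide, block and screw in contact. Now I'll wind clockwise, stopping short of the mark to look.

Run:
```python
from h import *
import json
C=np.array([.4765,.00317]);r=.046;th=5.94
end=np.radians(254.5)
while th>end+1e-6:
    th=max(th-.1,end);step(C,r,th,.035);t,p,f=samp(3,.015);a,rr,fr,ft=rt(C,p,f)
    print("%.2f cmd %.3f th %.4f r %.2f Fr %.2f Ft %.2f"%(t,th,a,rr*1e3,fr,ft))
c=robot.get_calibration("wrist");im=robot.grab_frame("wrist");json.dump({k:np.array(v).tolist() for k,v in c.items()},open("g.json","w"))
cv2.imwrite("pics/g_wrist.png",im);cv2.imwrite("pics/g_crop.png",cv2.resize(im[180:360,380:560],None,fx=3.3,fy=3.3,interpolation=cv2.INTER_CUBIC))
s=robot.grab_frame("scene");cv2.imwrite("pics/g_scene.png",cv2.resize(s[160:230,210:310],(800,560),interpolation=cv2.INTER_CUBIC))
```

```text
21.35 cmd 5.840 th 5.8383 r 45.81 Fr -2.64 Ft -0.23
21.68 cmd 5.740 th 5.7396 r 45.80 Fr -3.57 Ft -1.09
22.02 cmd 5.640 th 5.6392 r 45.80 Fr -2.72 Ft -0.76
22.35 cmd 5.540 th 5.5530 r 45.74 Fr -3.28 Ft 4.38
22.68 cmd 5.440 th 5.4558 r 45.72 Fr -3.62 Ft 4.57
23.02 cmd 5.340 th 5.3567 r 45.72 Fr -3.62 Ft 4.64
23.35 cmd 5.240 th 5.2571 r 45.73 Fr -3.64 Ft 4.93
23.68 cmd 5.140 th 5.1578 r 45.73 Fr -3.72 Ft 4.99
24.02 cmd 5.040 th 5.0583 r 45.77 Fr -3.88 Ft 5.34
24.35 cmd 4.940 th 4.9592 r 45.78 Fr -2.98 Ft 4.85
24.68 cmd 4.840 th 4.8594 r 45.80 Fr -3.53 Ft 4.76
25.02 cmd 4.740 th 4.7605 r 45.81 Fr -3.28 Ft 4.87
25.35 cmd 4.640 th 4.6614 r 45.85 Fr -2.88 Ft 4.84
25.68 cmd 4.540 th 4.5623 r 45.87 Fr -2.40 Ft 4.96
26.01 cmd 4.442 th 4.4653 r 45.91 Fr -2.31 Ft 4.97
```

View pics/g_wrist.png

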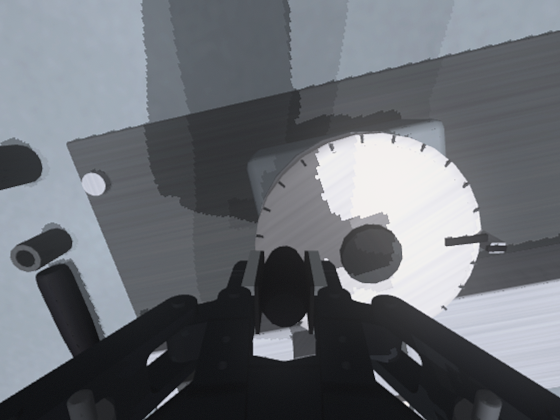

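View pics/g_crop.png

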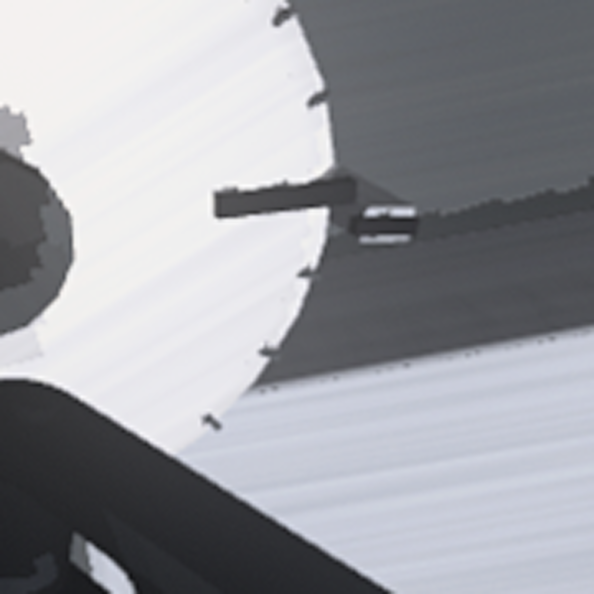

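View pics/g_scene.png

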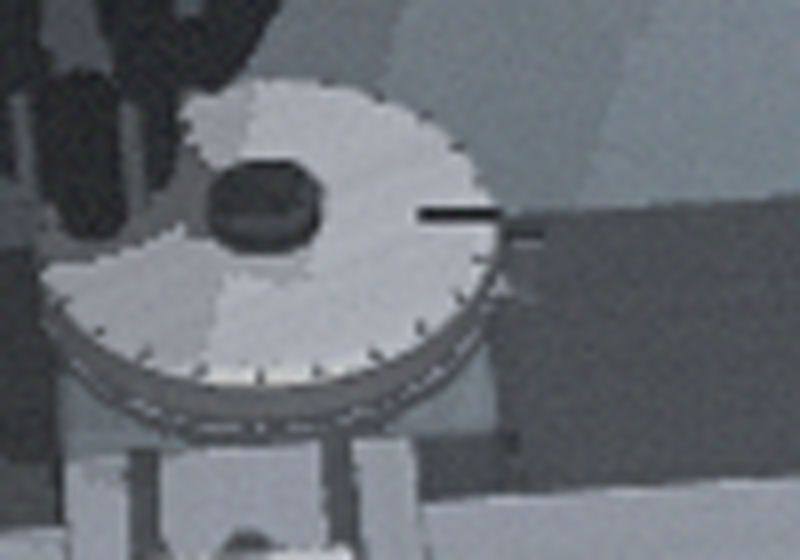

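Run:
```python
from h import *
import json
c1=json.load(open("c_wrist.json"));c2=json.load(open("g.json"))
def tri(L):
    A=np.zeros((3,3));b=np.zeros(3)
    for c,u,v in L:
        o,d=ray(c,u,v);d/=np.linalg.norm(d);M=np.eye(3)-np.outer(d,d);A+=M;b+=M@o
    x=np.linalg.solve(A,b);return x,[np.round(proj(c,x)-(u,v),2) for c,u,v in L]
h=.5*(1-1/3.3)
g=lambda x,y:(380+x/3.3-h,180+y/3.3-h)
print("outer mid",tri([(c1,394.6,213.6),(c2,*g(417,226))]))
print("hub/white corners",tri([(c1,394.6,209.7),(c2,*g(415,208))]),tri([(c1,394.2,218.3),(c2,*g(414,241))]))
# zoomed
im=cv2.imread("pics/g_wrist.png");cv2.imwrite("pics/g_ptr.png",cv2.resize(im[220:260,440:520],(800,400),interpolation=cv2.INTER_NEAREST))
# rim centre in view 2: ticks
P=[(288,10),(328,95),(313,272),(276,350),(218,428)]
```

```text
outer mid (array([0.50180381, 0.07296549, 0.09992154]), [array([-0.,  0.]), array([ 0., -0.])])
hub/white corners (array([0.49975651, 0.07416148, 0.09809054]), [array([ 0.04, -0.12]), array([-0.06,  0.15])]) (array([0.50487239, 0.07214292, 0.09959205]), [array([ 0.16, -0.44]), array([-0.21,  0.55])])
```

View pics/g_ptr.png

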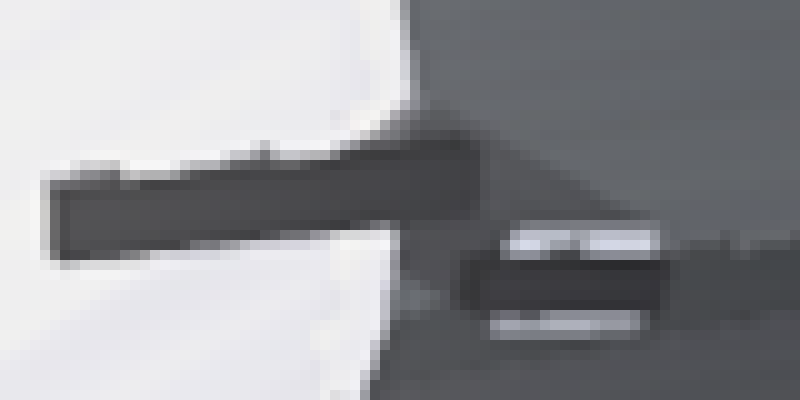

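Run:
```python
from h import *
import json
c2=json.load(open("g.json"));c1=json.load(open("c_wrist.json"))
P={}
for n,x,y in[("li",52,222),("lo",478,176),("si",460,281),("so",666,285)]:
    P[n]=onz(c2,440+x/10-.5,220+y/10-.5,.1)[:2]
for C in([.4765,.0032],[.477,.003],[.4775,.0035]):
    print(C,[(n,round(np.hypot(*(p-C))*1e3,1),round(np.degrees(np.arctan2(*(p-C)[::-1])),2)) for n,p in P.items()])
d=P['lo']-P['li'];print("line dir",np.degrees(np.arctan2(d[1],d[0])))
d=P['so']-P['si'];print("stripe dir",np.degrees(np.arctan2(d[1],d[0])))
# intersection of line & stripe
A=np.array([P['lo']-P['li'],-(P['so']-P['si'])]).T;s=np.linalg.solve(A,P['si']-P['li']);print(P['li']+s[0]*(P['lo']-P['li']))
# view 1 stripe and line
Q={}
for n,x,y in[("li",40,408),("lo",355,455),("si",405,288),("so",548,290)]:
    Q[n]=onz(c1,340+x/10-.5,185+y/10-.5,.1)[:2]
C=[.4768,.003];print([(n,round(np.hypot(*(p-C))*1e3,1),round(np.degrees(np.arctan2(*(p-C)[::-1])),2)) for n,p in Q.items()])
d=Q['lo']-Q['li'];print("line dir",np.degrees(np.arctan2(d[1],d[0])));d=Q['so']-Q['si'];print(np.degrees(np.arctan2(d[1],d[0])))
```

```text
[0.4765, 0.0032] [('li', np.float64(40.5), np.float64(75.52)), ('lo', np.float64(63.1), np.float64(75.95)), ('si', np.float64(63.0), np.float64(70.4)), ('so', np.float64(74.2), np.float64(70.15))]
[0.477, 0.003] [('li', np.float64(40.6), np.float64(76.28)), ('lo', np.float64(63.2), np.float64(76.43)), ('si', np.float64(63.0), np.float64(70.89)), ('so', np.float64(74.2), np.float64(70.57))]
[0.4775, 0.0035] [('li', np.float64(40.0), np.float64(76.8)), ('lo', np.float64(62.6), np.float64(76.77)), ('si', np.float64(62.3), np.float64(71.17)), ('so', np.float64(73.6), np.float64(70.8))]
line dir 76.70705755659958
stripe dir 68.76164326349092
[0.48168901 0.02151678]
[('li', np.float64(40.6), np.float64(58.6)), ('lo', np.float64(62.9), np.float64(59.5)), ('si', np.float64(64.3), np.float64(70.6)), ('so', np.float64(74.1), np.float64(70.41))]
line dir 61.1364753846993
69.19605220439576
```

Line and pointer are both at z≈0.100, and the line is 5.55° (0.097 rad) short of the tooth. I'll advance most of that, measure again, then finish.

Run:
```python
from h import *
import json
C=np.array([.4765,.00317]);r=.046;th=4.442
for d in(.04,.04):
    th-=d;step(C,r,th,.03);t,p,f=samp(4,.015);a,rr,fr,ft=rt(C,p,f)
    print("%.2f cmd %.3f th %.4f r %.2f Fr %.2f Ft %.2f"%(t,th,a,rr*1e3,fr,ft))
c=robot.get_calibration("wrist");im=robot.grab_frame("wrist");json.dump({k:np.array(v).tolist() for k,v in c.items()},open("i.json","w"))
cv2.imwrite("pics/i_wrist.png",im);cv2.imwrite("pics/i_ptr.png",cv2.resize(im[220:270,440:520],(800,500),interpolation=cv2.INTER_NEAREST))
```

```text
26.43 cmd 4.402 th 4.4297 r 45.92 Fr -2.13 Ft 5.74
26.74 cmd 4.362 th 4.3909 r 45.93 Fr -1.97 Ft 5.55
```

View pics/i_ptr.png

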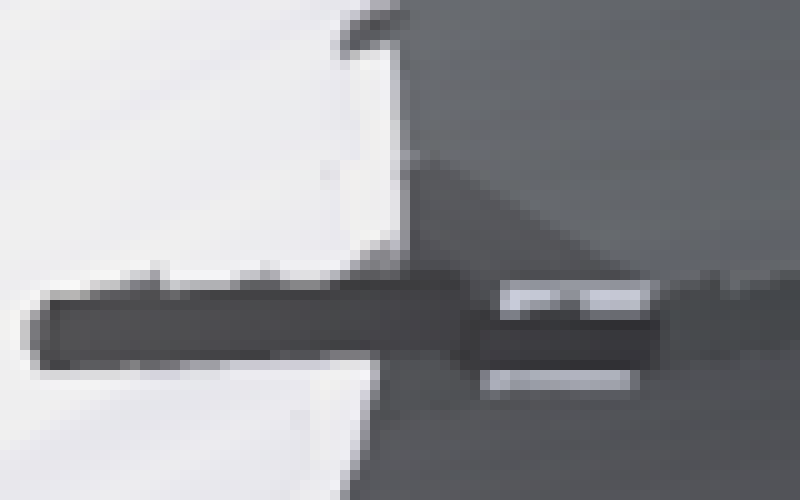

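Run:
```python
from h import *
import json
c=json.load(open("i.json"));C=np.array([.4768,.0031])
for n,x,y in[("li",40,333),("lo",465,314),("si",460,341),("so",655,344)]:
    p=onz(c,440+x/10-.5,220+y/10-.5,.1)[:2]-C;print(n,np.hypot(*p),np.degrees(np.arctan2(p[1],p[0])))
```

```text
li 0.04038835920971574 71.50674113884101
lo 0.06336876690511603 71.96330329168033
si 0.06336632712665402 70.51580745598493
so 0.07404574424932904 70.29743435264272
```

Run:
```python
from h import *
import json
C=np.array([.4765,.00317]);r=.046;th=4.362-.023
step(C,r,th,.015);t,p,f=samp(4,.015);a,rr,fr,ft=rt(C,p,f)
print("%.2f cmd %.3f th %.4f r %.2f Fr %.2f Ft %.2f"%(t,th,a,rr*1e3,fr,ft))
def shot(n):
    c=robot.get_calibration("wrist");im=robot.grab_frame("wrist");json.dump({k:np.array(v).tolist() for k,v in c.items()},open(n+".json","w"))
    cv2.imwrite(f"pics/{n}.png",im);return im
j=shot("j")
cv2.imwrite("pics/j_ptr.png",cv2.resize(j[220:270,440:520],(800,500),interpolation=cv2.INTER_NEAREST))
```

```text
27.11 cmd 4.339 th 4.3694 r 45.93 Fr -2.48 Ft 6.29
```

View pics/j_ptr.png

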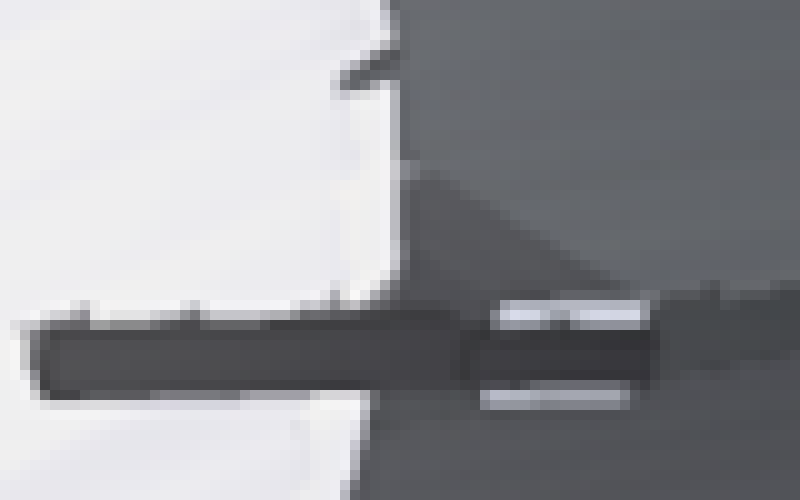

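The line's outer end (y≈350) meets the tooth stripe (y≈357), within about 0.4°. Releasing now.

Run:
```python
from h import *
import json
robot.set_gripper(.036);robot.pause(.2)
o=robot.observe();print(o['time'],o['tool_pos'],o['ft_force'],o['gripper_width'])
im=robot.grab_frame("wrist");cv2.imwrite("pics/k1.png",im)
p=o['tool_pos'];robot.line_to([p[0],p[1],.24],vel=.06)
robot.move_pose([.4857,-.0016,.25],[180,0,160]);robot.pause(.2)
c=robot.get_calibration("wrist");im=robot.grab_frame("wrist");json.dump({k:np.array(v).tolist() for k,v in c.items()},open("k.json","w"))
cv2.imwrite("pics/k.png",im);s=robot.grab_frame("scene");cv2.imwrite("pics/k_scene.png",s)
print(robot.observe()['time'])
k1=cv2.imread("pics/k1.png")
cv2.imwrite("pics/k_ptr.png",np.vstack([cv2.resize(k1[225:260,450:530],(640,280),interpolation=cv2.INTER_NEAREST),cv2.resize(im[190:225,340:420],(640,280),interpolation=cv2.INTER_NEAREST)]))
```

```text
27.6583 [ 0.45960346 -0.03967442  0.1828537 ] [-0.0412389   0.76920685 -0.95905925] 0.03588581263335062
29.4167
```

View pics/k_ptr.png

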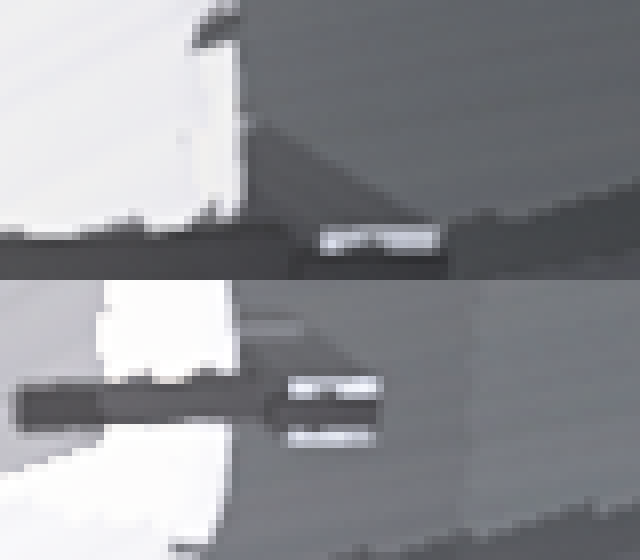

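View pics/k.png

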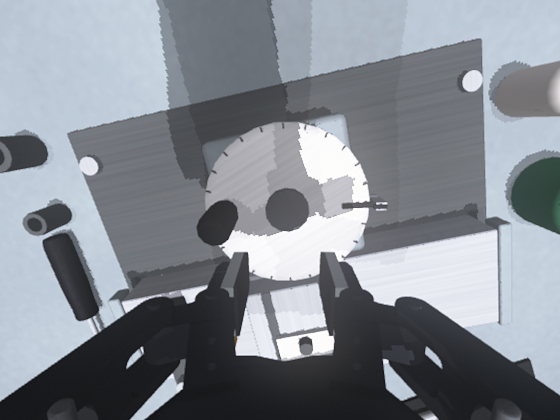

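View pics/k_scene.png

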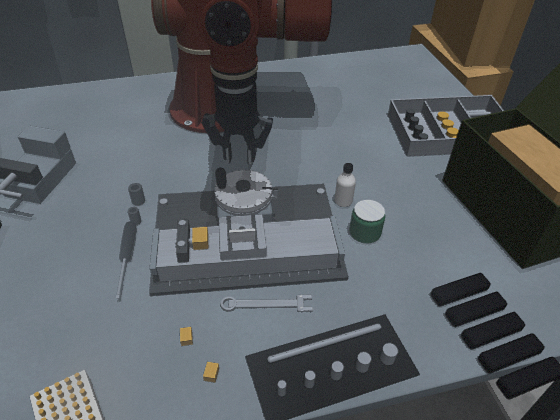

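After release the line looks slightly anticlockwise of the tooth. I'll measure it.

Run:
```python
from h import *
import json
im=cv2.imread("pics/k.png")
cv2.imwrite("pics/k_big.png",cv2.resize(im[185:230,335:395],(800,600),interpolation=cv2.INTER_NEAREST))
```

```text
(no output)
```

View pics/k_big.png

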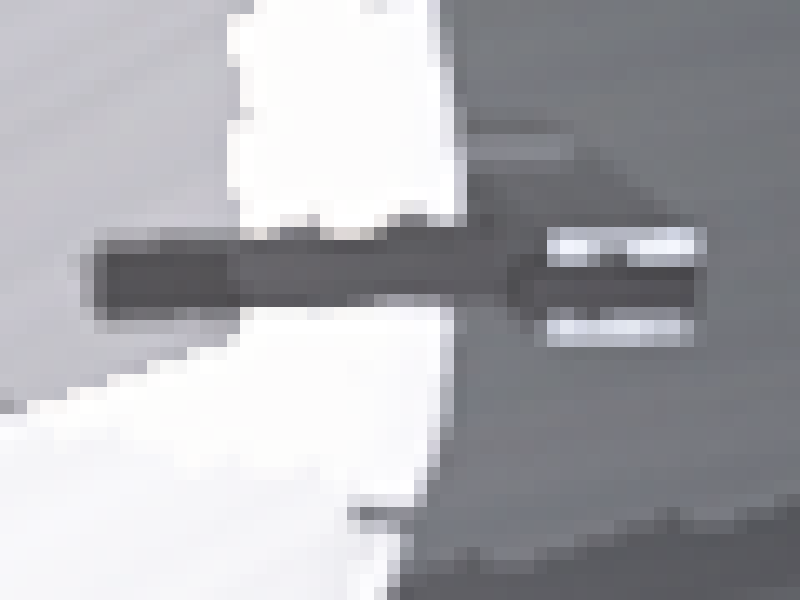

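Run:
```python
from h import *
import json
k=13.333
for nm,x0,y0,s,L in[("k",335,185,k,[("li",100,280),("lo",500,262),("si",520,286),("so",700,286)]),("j",440,220,10,[("li",38,362),("lo",462,349),("si",460,356),("so",655,359)])]:
  c=json.load(open(nm+".json"));
  for C in([.4768,.0031],):
   for n,x,y in L:
    p=onz(c,x0+x/s-.5,y0+y/s-.5,.1)[:2]-C;print(nm,n,round(np.hypot(*p)*1e3,1),round(np.degrees(np.arctan2(p[1],p[0])),2))
# knob top from k
im=cv2.cvtColor(cv2.imread("pics/k.png"),cv2.COLOR_BGR2GRAY)
```

```text
k li 40.7 71.38
k lo 62.9 71.82
k si 64.1 70.55
k so 74.2 70.47
j li 40.5 70.4
j lo 63.5 70.94
j si 63.5 70.56
j so 74.2 70.34
```

The line is now 1.25° anticlockwise of the pointer, having recoiled 0.9° on release. I'll correct it with a one-sided clockwise push: jaws open and turned tangential, so one pad pushes the knob and then backs straight off without gripping.

Run:
```python
from h import *
import json
C=np.array([.4765,.00317]);r=.046
a=4.384;kn=C+r*np.array([np.cos(a),np.sin(a)])
for yaw in(71,):
    q=robot.ik([kn[0],kn[1],.24],[180,0,yaw]);print(q)
robot.move_pose([kn[0],kn[1],.245],[180,0,71]);
robot.pause(.15);o=robot.observe();print(o['time'],o['tool_pos'],o['tcp_rot'],o['ft_force'])
c=robot.get_calibration("wrist");cv2.imwrite("pics/l.png",robot.grab_frame("wrist"))
cv2.imwrite("pics/l_s.png",cv2.resize(robot.grab_frame("scene")[120:270,160:320],None,fx=3.7,fy=3.7))
```

```text
[-21.23741652 -18.57734376 -23.96978248  84.60756129   0.
  87.76258348]
30.875 [ 0.46168032 -0.04031068  0.24499802] [-1.79997444e+02 -1.70766254e-03  7.10453332e+01] [-0.55454153 -0.46892635 -0.08012116]
```

View pics/l.png

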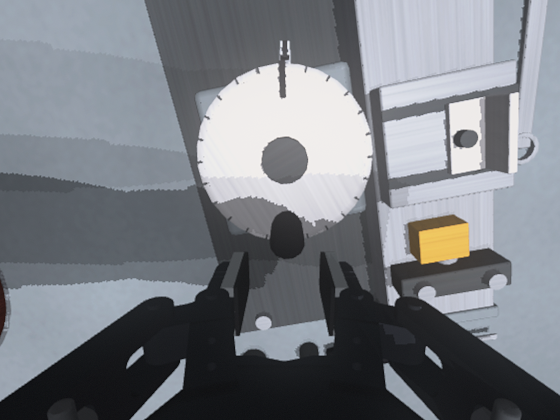

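View pics/l_s.png

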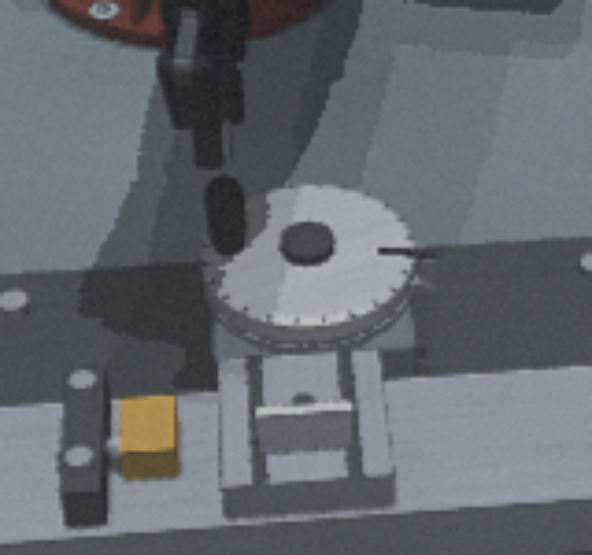

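The view shows the line at (282,80) just left of the tooth at (285,50), and the knob midway between the pads. Next: lower, then push clockwise with the right-hand pad.

Run:
```python
from h import *
import json
C=np.array([.4765,.00317]);r=.046;a=4.384
kn=C+r*np.array([np.cos(a),np.sin(a)]);d=np.array([np.sin(a),-np.cos(a)])
print(robot.line_to([kn[0],kn[1],.183],vel=.08,guard=6))
_,p0,f0=samp(8,.015);print(p0,f0)
s=.0055
while s<.012:
    robot.line_to([kn[0]+d[0]*s,kn[1]+d[1]*s,.183],vel=.012);t,p,f=samp(6,.015);F=(f-f0)[:2]@d
    print("%.2f s %.2f act %.2f F %.2f"%(t,s*1e3,(p[:2]-kn)@d*1e3,F))
    if F<-2.5:break
    s+=.0005
open("s.txt","w").write(str(s))
c=robot.get_calibration("wrist");im=robot.grab_frame("wrist");json.dump({k:np.array(v).tolist() for k,v in c.items()},open("m.json","w"))
cv2.imwrite("pics/m.png",im);cv2.imwrite("pics/m_big.png",cv2.resize(im[0:90,230:350],(800,600),interpolation=cv2.INTER_NEAREST))
```

```text
False
[ 0.46199736 -0.04050073  0.18365309] [ 0.30976637 -0.20841334 -0.16260294]
32.74 s 5.50 act 5.52 F -0.01
33.09 s 6.00 act 5.86 F -1.13
33.44 s 6.50 act 6.25 F -3.16
```

View pics/m_big.png

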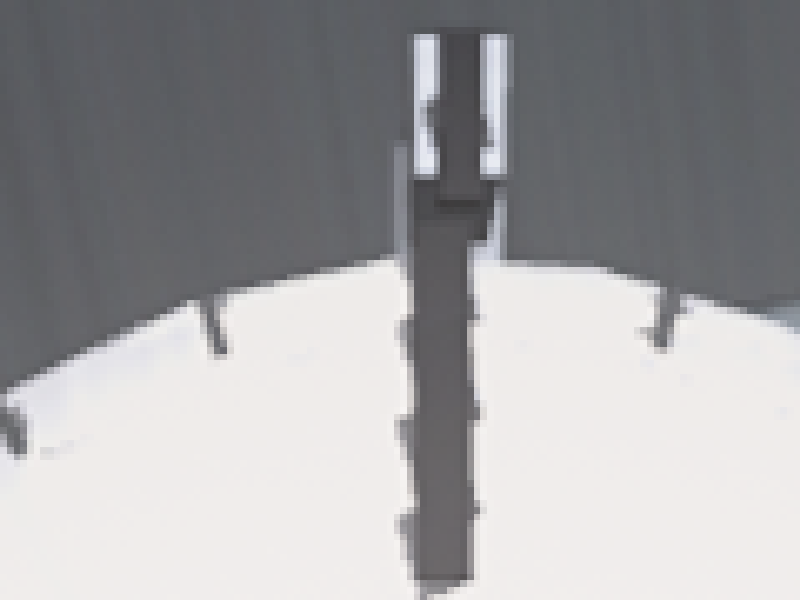

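```bash
cat > push.py <<'E'
from h import *
import json,sys
C=np.array([.4765,.00317]);r=.046;a=4.384
kn=C+r*np.array([np.cos(a),np.sin(a)]);d=np.array([np.sin(a),-np.cos(a)])
f0=np.array([.31,-.21,-.16]);n=sys.argv[1]
for s in map(float,sys.argv[2:]):
    s*=1e-3
    robot.line_to([kn[0]+d[0]*s,kn[1]+d[1]*s,.183],vel=.012);t,p,f=samp(6,.015);F=(f-f0)[:2]@d
    print("%.2f s %.2f act %.2f F %.2f"%(t,s*1e3,(p[:2]-kn)@d*1e3,F))
c=robot.get_calibration("wrist");im=robot.grab_frame("wrist");json.dump({k:np.array(v).tolist() for k,v in c.items()},open(n+".json","w"))
cv2.imwrite(f"pics/{n}.png",im);cv2.imwrite(f"pics/{n}_big.png",cv2.resize(im[0:90,230:350],(800,600),interpolation=cv2.INTER_NEAREST))
# row-wise dark centroid of line (inside wheel) and stripe
E
python3 push.py n 7.0 7.5
cat > ang.py <<'E'
from h import *
import json,sys
n=sys.argv[1];v=list(map(float,sys.argv[2:]))
c=json.load(open(n+".json"));C=np.array([.4768,.0031])
for i in range(0,len(v),2):
    p=onz(c,230+v[i]/6.667-.5,v[i+1]/6.667-.5,.1)[:2]-C;print(round(np.hypot(*p)*1e3,1),round(np.degrees(np.arctan2(p[1],p[0])),2))
E
python3 ang.py m 442 560 441 230 464 200 461 40
```

```text
33.84 s 7.00 act 6.60 F -5.14
34.19 s 7.50 act 6.94 F -6.24
41.9 71.02
62.4 71.28
64.2 69.92
73.4 70.31
```

View pics/n_big.png

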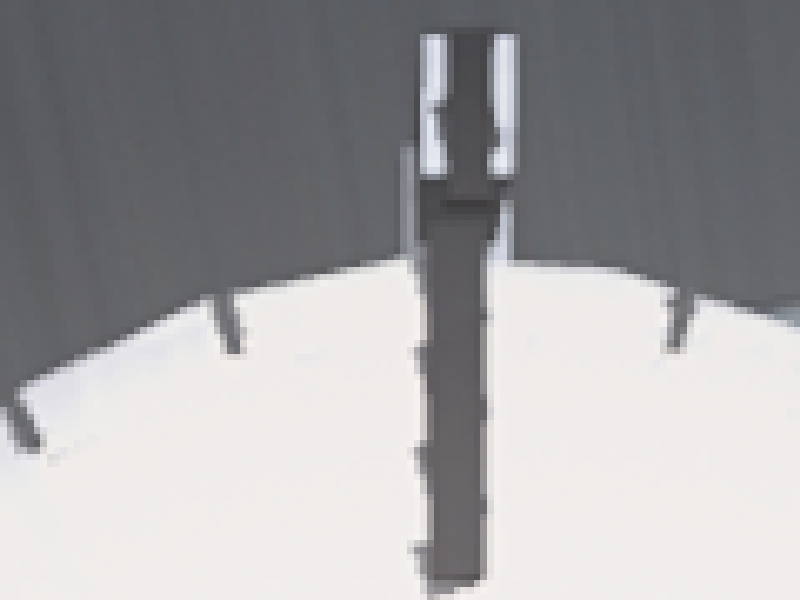

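```bash
python3 push.py o 8.0 8.4
```

```text
34.59 s 8.00 act 7.38 F -6.27
34.94 s 8.40 act 7.77 F -6.44
```

View pics/o_big.png

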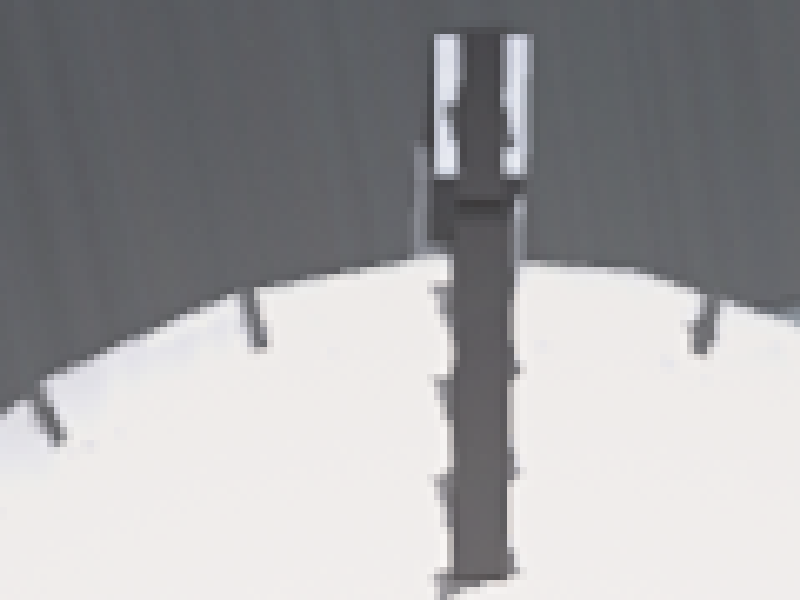

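The line (x≈481) now meets the stripe (x≈483). I'll back the pad off and check for recoil.

```bash
python3 push.py p 6.5 3 1
```

```text
35.40 s 6.50 act 6.72 F -0.99
35.94 s 3.00 act 3.08 F 0.31
36.36 s 1.00 act 1.00 F 0.25
```

View pics/p_big.png

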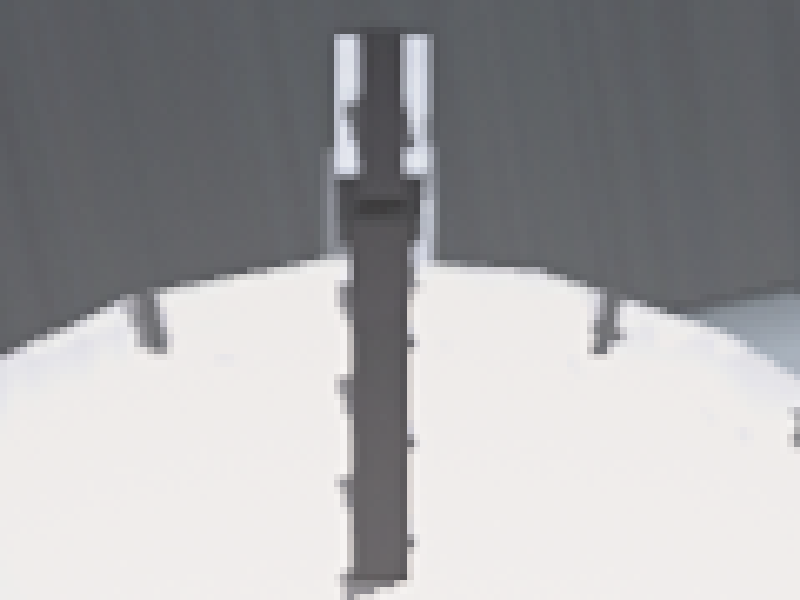

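Aligned, with no recoil visible (line x≈381, stripe x≈381). I'll lift clear, make a last check and hand in.

```bash
python3 ang.py p 381 560 381 230 381 200 381 40
python3 - <<'E'
from h import *
import json
p=robot.observe()['tool_pos'];robot.line_to([p[0],p[1],.25],vel=.08);robot.pause(.2)
c=robot.get_calibration("wrist");im=robot.grab_frame("wrist");json.dump({k:np.array(v).tolist() for k,v in c.items()},open("r.json","w"))
cv2.imwrite("pics/r.png",im);cv2.imwrite("pics/r_big.png",cv2.resize(im[20:110,230:350],(800,600),interpolation=cv2.INTER_NEAREST));cv2.imwrite("pics/r_s.png",robot.grab_frame("scene"))
print(robot.observe()['time'],robot.observe()['ft_force'])
E
```

```text
42.0 69.74
62.4 70.2
64.2 70.23
73.4 70.35
37.7 [-0.39056624  0.47534049 -0.69861698]
```

View pics/r_big.png

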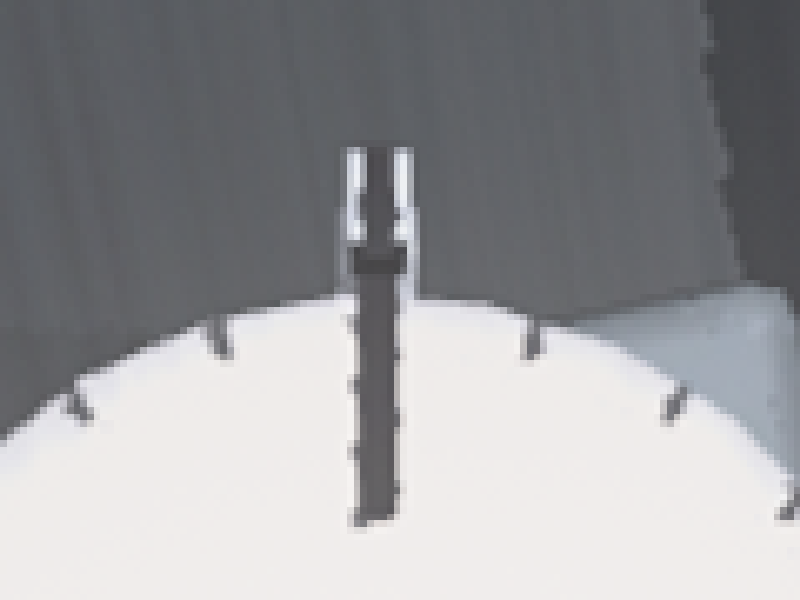

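View pics/r_s.png

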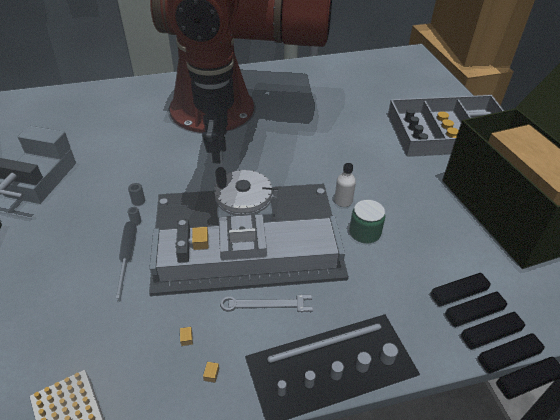

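The line (x≈377) and stripe (x≈379) agree, the gripper is clear, and the surrounding tools, bottle and can have not moved.

```bash
python3 -c "
from plant import robot
print(robot.job_done())"
```

```text
the job is handed in; nothing more can be done
None
```

The job is done and handed in at about 38 s of the 72 s allowed; the interface gives no verdict.

- **Nip:** I gripped the knob and wound anticlockwise until the force at the knob rose about 4.6 N above the steady drag. That is roughly 11 N of squeeze, inside the 5–25 N range. The scene picture showed the slide, block and stop screw in contact.
- **Setting the mark:** I then wound clockwise through the backlash up to the mark and let go. On release the wheel recoiled, leaving the line about 1.25° short of the pointer.
- **Correction:** I fixed that with a one-sided clockwise push on the knob, at about 6.4 N of steady drag, and backed the pad off without gripping.
- **Last checks:** With the pad backed off the knob, the line measured 70.20° and the pointer 70.23°. A picture from higher up showed them within about a third of a pixel. No recoil was visible, the gripper was clear, and nothing around the slide had moved in the scene picture.
- **Uncertainty:** Different camera views disagreed by about 0.3° in absolute angle. The backlash was judged only from the drag felt and the lack of recoil, not measured directly.

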